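# Turn the supply carousel to the paint pot

### The arm

A 7-joint arm with a two-finger parallel gripper is mounted at the origin on a cart in front of the work surface, level with it; the furniture and walls round the work are solid. World frame = base frame: x ahead of the robot, y to its left, z up, the work surface at z = 0. Lengths are in m, angles in rad, forces in N, time in s.
With the tool pointing down it reaches from about 0.425 to 0.875 m from the base axis. Payload 4.7 kg.
Tool frame: the origin (TCP) lies on the centre line of the jaws, within the pads' length; the fingertips stand 14 mm ahead of it and the grasp point (between the pads) lies 5 mm behind it; z points along the fingers, y is the line along which they close (so a half turn about z gives the same grasp; the last joint's range is limited). The gripper opens to 85 mm and grips with 20 to 120 N. Pads are 22 mm wide; open, the fingers measure 114 mm over their backs; the gripper's body (76 mm by 85 mm) begins 54 mm behind the grasp point. The pads swing forward as they close: fully open they stand 13 mm farther back than shut.
Start: joints at [1.27, 0.321, -0.07, 1.45, 0.023, 1.371, -0.057], TCP at [0.201, -0.618, 0.21] pointing down, gripper open.
Joint ranges: [-2.86, 2.86], [-0.3, 2.09], [-1.38, 1.24], [0.06, 2.45], [-1.56, 4.7], [0.09, 2.05], [-2.69, 2.69]. Speed limits (rad/s): [2.57, 2.57, 3.14, 3.14, 3.14, 3.14, 3.14].

### API

Orientations are given as a 3x3 rotation matrix whose columns are the frame's x, y, z axes.
In Python, from rig import sensors, snapshot, env, finder gives the robot as it stands.
- The arm moves only by the tool arm_command, never from a script. Its argument "plan" is a list of rows, each a list of 2 entries, a list of its own where there are three numbers: the shift along the tool's x, y, z in mm, then the turn, a rotation vector about the tool's x, y, z in rad. In form: [[[dx, dy, dz], [rx, ry, rz]], ...]. A call has 1 to 10 rows; each row is the pose to reach, as a shift and turn from the pose commanded when the call began, along the tool's axes at that moment; what a row does not reach only later rows make up. A row lasts 1/12 s, in which the tool goes at most 41.7 mm and 7.16 degrees, less where a joint would pass 70% of its speed; a pose out of reach is approached as far as the arm can. A call with a gripper value outside its range is refused whole. "fingers" is the gripper command: -1 is fully open, 1 is shut, values between are in proportion, set as the call begins (left out, the last holds). The fingers move at their own pace and stop on an object; "newtons" is the grip in N (left out, the last holds). Time passes only in rows, so rows that repeat a pose let the fingers close. It gives the time, the measured TCP pose, the force, the opening and the grip force at its end, in the units of the state.
- sensors.read_state(): the state, without advancing time (a new reading comes with each control period).
- snapshot(name): name is "scene" or "top"; returns a dict with "image" (420x560x3 uint8, red, green, blue), "range_z" (420x560 float32, m along the optical axis (not along the pixel's ray), 0 where there is no reading), "fov_y" (degrees; the focal length in pixels is half the picture's height over the tangent of half this angle, whatever the lens; pixels are square), "cx", "cy" (the principal point, pixels), "D" ([k1, k2, p1, p2, k3] as OpenCV has them; the pictures are not rectified), "R" (3x3) and "t" (3): a world point X has camera coordinates R X + t. Camera axes: x right, y down, z forward; pixel columns grow to the right and rows downward; lengths in m; the calibration is good to about 2 mm. A picture is of the moment at which its call begins.
- env.hand_in(): hands the job in; it is judged then, once.
Trained networks look in the newest picture that a camera, given by its name, has taken for a name from the list of things; names that differ only in an ending like _2 or _b are one class to them, and where a whole thing is asked for, a point or a joint stands for the part that bears it (a point fixed in the world has none). Each returns a list of dicts, best first, with "confidence" (0 to 1); they miss things now and then, are a little off and sometimes report something else, mostly with a low value. They report only what shows in the picture. A call takes as long as a camera call.
- finder.find_in(camera, name): "point" ([x, y, z] in m, in the coordinates of the camera as it stood for that picture, good to about 4 mm: the middle of the surface that is visible of it).
- finder.cut_out(camera, name): "region" (420x560 bool, what is visible of it).
- finder.place_of(camera, name): "point" ([x, y, z] in m, in the coordinates of the camera as it stood for that picture, good to about 4 mm: a listed point, or the origin of a listed thing).
The state is a dict: "t": time; "joint_pos": joint angles; "qvel": joint speeds; "joint_torque": joint torques, N m; "position": TCP position; "ee_rot": TCP orientation; "ft_force": force on the tool from outside, world axes, zero at the start; "wrist_torque": the same for the moment, N m; "finger_gap": finger opening in m; "finger_force": force on a finger pad.
Only numpy, scipy, OpenCV 4.12 (cv2) and the standard library are available. Lean on these libraries where they do the work, as an engineer would, in place of code of your own. Each camera call takes 0.05 s, during which the arm holds its last target. There are 200 camera calls.

### The job

Bring the white paint pot in the supply carousel round to the red arrow: turn the round wooden carousel by pushing sideways on one or more of its four blue spokes with a closed fingertip, until the pot stands squarely in line with the arrow, then take the hand away. Push only on the spokes, steadily and without spinning the carousel: do not push the wooden tray itself, nor touch, tip or lift the things in it, and leave everything else on the table where it is.

Things in the scene. Friction and masses are not known exactly. Their poses are not given: they have to be found in the camera images.
- stand: Fixed foot under the carousel. Origin on the table, on the carousel's turning axis; z up. Its own -x direction (roughly towards the robot) runs along a white tongue 56 mm wide and 8 mm high that reaches 190 mm out from the axis and carries the red arrow (110 to 185 mm out), which points inwards at the axis. It never moves during the job.
- carousel: Round wooden tray, 208 mm across, that turns either way without detents and stays where it is left (about 1 N at a spoke turns it). Origin on the axis at its underside, 22 mm over the table; the frame turns with it. Floor 8 mm, rim 28 mm, dividers 63 mm, middle knob 74 mm above the origin. Dividers 5 mm thick along its x and y axes make four quarter compartments.
- tray: The wooden part of the carousel alone, without the blue spokes: floor, rim, dividers and dark middle knob. Same origin and axes as the carousel, with which it turns as one.
- spoke (a point): Point on the carousel's +x spoke, on its centre line, 140 mm from the axis, 78 mm over the table. Four alike blue round spokes, 12 mm thick, stick out level, above the rim, along the carousel's +x, +y, -x and -y, from 104 to 162 mm from the axis, each ending in a ball 22 mm across. Below them is free space down to the table, but for the stand's 8 mm tongue.
- paint_pot: White open pot with dark dry paint inside, 68 mm wide, 70 mm high, standing loose in the middle of one of the four compartments, about 60 mm from the axis. Origin at the centre of its underside.
- glue_stick: Upright glue stick, 31 mm across, 106 mm high, loose in another compartment. Origin at the centre of its underside.
- eraser: Blue and white eraser 22x45x13 mm, loose in another compartment. Origin at the centre of its underside.
- clothes_peg: Pink clothes peg 15x72x12 mm, loose in the remaining compartment. Origin at the centre of its underside.
- pencil_stub: Bystander: short yellow pencil, 76 mm long, lying on the table near the robot. Origin at the centre of its underside.
- felt_violet: Bystander: violet felt pen, 148 mm long, lying on the table to the left. Origin at the centre of its underside.
- crayon_box: Bystander: orange carton of crayons 62x95x22 mm, on the table to the right, towards the robot. Origin at the centre of its underside.
- tape_roll: Bystander: roll of beige tape, 94 mm across, 19 mm high, lying flat on the table to the left at the back. Origin at the centre of its underside.

How it is judged:
On the way:
1. a finger pushes on a spoke of the carousel (contact force between the fingers and carousel above 0.3 N), for 0.2 s.
At the end, for the whole second after the job is handed in: The paint pot's centre is within 14 mm of the arrow's line, on the arrow's side of the axis; the carousel is at rest; the pot and glue stick are upright, and all four things still lie in the tray (y of paint_pot in the frame of stand between -0.014 and 0.014 m and x of paint_pot in the frame of stand below -0.03 m and angular speed of carousel below 0.05 rad/s and horizontal distance between each of paint_pot, glue_stick, eraser, clothes_peg and carousel below 0.097 m and height (world z) of paint_pot between 0.02 and 0.05 m and height (world z) of glue_stick between 0.02 and 0.05 m and height (world z) of eraser between 0.02 and 0.05 m and height (world z) of clothes_peg between 0.02 and 0.05 m and angle between each of paint_pot, glue_stick's own z axis and vertical below 0.2 rad); the robot touches nothing.
It fails at once if the tray itself (rim, floor, dividers or middle knob) is pushed instead of a spoke (contact force between the fingers and tray above 1 N).
It fails at once if a thing in the carousel is touched by the robot (contact force between any of the fingers, the arm and paint_pot above 0.5 N or contact force between any of the fingers, the arm and glue_stick above 0.5 N or contact force between any of the fingers, the arm and eraser above 0.5 N or contact force between any of the fingers, the arm and clothes_peg above 0.5 N).
It fails at once if a thing in the carousel is lifted (20 mm), taken out or tipped over (height (world z) of any of paint_pot, glue_stick, eraser, clothes_peg above 0.05 m or horizontal distance between any of paint_pot, glue_stick, eraser, clothes_peg and carousel above 0.105 m or angle between any of paint_pot, glue_stick's own z axis and vertical above 0.5 rad).
It fails at once if the carousel is spun or flung (faster than 4 rad/s) (angular speed of carousel above 4 rad/s).
It fails at once if a bystander is moved by more than 15 mm (distance of any of pencil_stub, felt_violet, crayon_box, tape_roll from where it was at the start of the episode above 0.015 m).
It also fails if it takes over 58 s, if anything falls off the work surface, if the arm or the gripper's body presses on something with over 40 N, if the wrist force passes 120 N, or if a joint passes its speed limit or range.

## Working session

There is one attempt and no reset: what is moved stays moved. The work goes in short steps, Python scripts to look and compute and a tool call to move; the robot and the scene stay as the last step left them, time stands still between calls to the robot, and variables do not carry over. Pictures are saved under pics/ and viewed, at most 10 in all, crops included, and the job is handed in when it is done.

Besides the shell and the picture viewer there is one more tool, called by a JSON object that holds its "fn" and its "kwargs". arm_command: Moves the arm, as the interface text tells. Its arguments: {"type":"object","properties":{"plan":{"type":"array","items":{"type":"array"}},"fingers":{"type":"number"},"newtons":{"type":"number"}},"required":["plan"]}

```bash
mkdir -p pics
cat > h.py <<'E'
import numpy as np, cv2
from rig import sensors, snapshot, env, finder
def look(cam, names=(), save=None):
    s=snapshot(cam); R=np.array(s["R"]);t=np.array(s["t"])
    if save: cv2.imwrite(save, s["image"][:,:,::-1])
    out={}
    for n in names:
        r=finder.place_of(cam,n)
        out[n]=[(np.round(R.T@(np.array(d["point"])-t),4).tolist(),round(d["confidence"],2)) for d in r[:4]]
        print(cam,n,out[n])
    return s,out
E
python3 - <<'E'
from h import *
for c in("top","scene"):
    look(c,["stand","carousel","spoke","paint_pot","glue_stick","eraser","clothes_peg","pencil_stub","felt_violet","crayon_box","tape_roll"] if c=="top" else ["stand","carousel","spoke","paint_pot"],f"pics/{c}0.png")
s=sensors.read_state();print(s["t"],s["position"],s["ee_rot"],s["finger_gap"])
E
```

```text
top stand []
top carousel [([0.58, -0.0737, 0.0231], 0.67), ([0.6988, -0.1488, 0.0797], 0.51)]
top spoke [([0.7006, -0.1461, 0.0807], 0.74)]
top paint_pot [([0.5221, -0.089, 0.0323], 0.64)]
top glue_stick [([0.6408, -0.0632, 0.0315], 0.55)]
top eraser [([0.5687, -0.0156, 0.0297], 0.5)]
top clothes_peg [([0.594, -0.1327, 0.0309], 0.69)]
top pencil_stub [([0.4156, -0.4002, 0.0006], 0.59)]
top felt_violet [([0.4875, 0.369, -0.0004], 0.57)]
top crayon_box [([0.4156, -0.3998, -0.0002], 0.71)]
top tape_roll [([0.6759, 0.4134, -0.0066], 0.74), ([0.4907, 0.3721, -0.0005], 0.29)]
scene stand []
scene carousel [([0.5778, -0.0751, 0.0256], 0.91)]
scene spoke [([0.7026, -0.148, 0.0792], 0.82)]
scene paint_pot [([0.5243, -0.0809, 0.0338], 0.94)]
0.85 [ 0.20126095 -0.61806103  0.20979301] [[ 9.50823685e-01  3.09732658e-01 -1.72295650e-06]
 [ 3.09732656e-01 -9.50823678e-01 -1.20602280e-04]
 [-3.89926926e-05  1.14137848e-04 -9.99999993e-01]] 0.08543375541565229
```

View pics/top0.png

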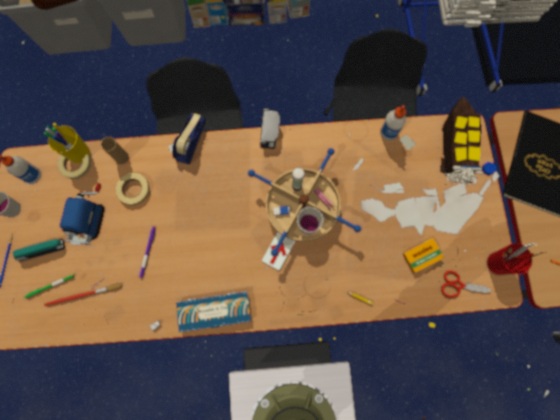

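View pics/scene0.png

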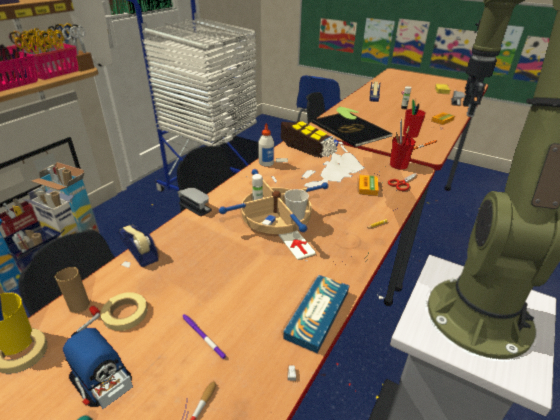

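The top view shows the carousel centred at about (303,204), with the pot at (309,221), the tongue and arrow at about (278,250), and spoke balls at (331,153), (252,174), (357,229) and one over the tongue. The scene view agrees. Next I'll measure the arrow line, the spoke angle and the pot angle.

```bash
cat >> h.py <<'E'
def ground(s,uv,z):
    f=210/np.tan(np.radians(s["fov_y"])/2); K=np.array([[f,0,s["cx"]],[0,f,s["cy"]],[0,0,1]])
    n=cv2.undistortPoints(np.array(uv,float).reshape(-1,1,2),K,np.array(s["D"],float))[:,0]
    R=np.array(s["R"]);C=-R.T@np.array(s["t"]); d=np.c_[n,np.ones(len(n))]@R
    return C+d*((z-C[2])/d[:,2])[:,None]
def proj(s,P):
    f=210/np.tan(np.radians(s["fov_y"])/2); K=np.array([[f,0,s["cx"]],[0,f,s["cy"]],[0,0,1]])
    return cv2.projectPoints(np.array(P,float).reshape(-1,1,3),cv2.Rodrigues(np.array(s["R"]))[0],np.array(s["t"]),K,np.array(s["D"],float))[0][:,0]
c0=np.array([.579,-.0745])
def spokes(s):
    im=s["image"].astype(int); m=(im[...,2]>im[...,0]+50)&(im[...,2]>im[...,1]+25)
    v,u=np.nonzero(m); P=ground(s,np.c_[u,v],.078)[:,:2]; r=np.hypot(*(P-c0).T); P=P[(r>.1)&(r<.18)]
    # fit centre+angle
    from scipy.optimize import least_squares
    def res(p):
        q=P-p[:2]; a=np.arctan2(q[:,1],q[:,0])-p[2]; a=(a+np.pi/4)%(np.pi/2)-np.pi/4
        return np.hypot(*q.T)*np.sin(a)
    sol=least_squares(res,[*c0,np.radians(-30)],loss="soft_l1",f_scale=.003)
    return sol.x, len(P)
def white_red(s):
    im=s["image"].astype(int); hsv=cv2.cvtColor(s["image"],cv2.COLOR_RGB2HSV)
    out=[]
    for m in ((im[...,0]>im[...,1]*2)&(im[...,0]>110)&(im[...,0]>im[...,2]*1.8),(hsv[...,1]<60)&(hsv[...,2]>130)):
        v,u=np.nonzero(m);P=ground(s,np.c_[u,v],.008)[:,:2];q=P-c0;r=np.hypot(*q.T)
        a=np.degrees(np.arctan2(q[:,1],q[:,0]))%360
        k=(r>.115)&(r<.195)&(a>130)&(a<175); out.append((k.sum(),P[k].mean(0),np.median(a[k]),P[k]))
    return out
E
python3 - <<'E'
from h import *
for c in("top","scene"):
    s=snapshot(c); x,n=spokes(s); print(c,"spokes",x[:2],np.degrees(x[2]),n)
    for k,m,a,P in white_red(s): print(k,m,a,np.degrees(np.arctan2(*(m-x[:2])[::-1]))%360)
    P=[[*(x[:2]+.1*0),.096]]+[[x[0]+r*np.cos(x[2]+k*np.pi/2),x[1]+r*np.sin(x[2]+k*np.pi/2),.078] for k in range(4) for r in(.104,.162)]
    im=s["image"][:,:,::-1].copy(); uv=proj(s,P)
    a,b=uv.mean(0); M=np.float32([[5,0,-5*a+350],[0,5,-5*b+300]])
    im=cv2.warpAffine(im,M,(700,600),flags=cv2.INTER_CUBIC)
    for q in uv: cv2.circle(im,tuple(np.int32(M[:,:2]@q+M[:,2]).tolist()),4,(0,255,0),1)
    cv2.imwrite(f"pics/{c}1.png",im)
E
```

```text
top spokes [ 0.58396784 -0.07566637] -33.31876706385 178
60 [0.46028692 0.00206966] 146.978784032549 147.8497834082241
327 [0.44876707 0.01064424] 148.75848986505898 147.4463079693798
scene spokes [ 0.58498698 -0.07444094] -33.47553867673167 231
93 [0.46160523 0.00390561] 146.18392414725136 147.58473630528994
245 [0.44901744 0.018206  ] 142.61814432146699 145.7302608603535
```

View pics/top1.png

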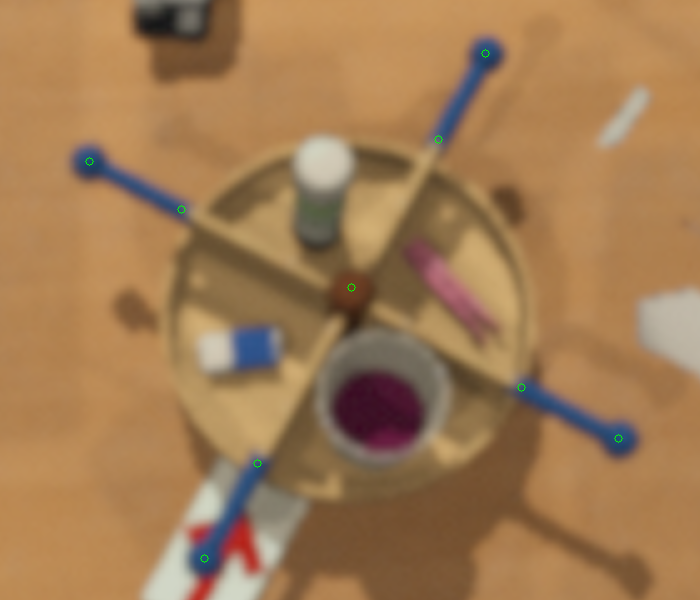

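The spoke fit is good: centre (0.584,-0.075), spokes at -33.4°+k·90°. The arrow is at about 147.7° and the pot at about 190°, so the carousel must turn about 43° clockwise. I'll push the spoke at 236.6° (lower right) and go in beside it with the fingers shut.

{"fn": "arm_command", "kwargs": {"plan": [[[10,-6,0],[0,0,0]],[[35,-21,0],[0,0,0]],[[65,-39,0],[0,0,0]],[[97,-58,0],[0,0,0]],[[130,-78,0],[0,0,0]],[[163,-98,0],[0,0,0]],[[195,-117,0],[0,0,0]],[[220,-131,0],[0,0,0]],[[230,-137,0],[0,0,0]],[[230,-137,0],[0,0,0]]], "fingers": 1, "newtons": 40}}

```text
t: 1.78
position: [0.3808, -0.4128, 0.2101]
ee_rot: [[0.949, 0.316, 0.001], [0.316, -0.949, 0.001], [0.001, -0.0, -1.0]]
ft_force: [-0.2, -0.7, -0.4]
finger_gap: -0.0003
finger_force: 0.0
```

{"fn": "arm_command", "kwargs": {"plan": [[[10,-6,0],[0,0,0]],[[35,-21,0],[0,0,0]],[[65,-39,0],[0,0,0]],[[97,-58,0],[0,0,0]],[[130,-78,0],[0,0,0]],[[163,-98,0],[0,0,0]],[[195,-117,0],[0,0,0]],[[220,-131,0],[0,0,0]],[[229,-137,0],[0,0,0]],[[229,-137,0],[0,0,0]]]}}

```text
t: 2.62
position: [0.5541, -0.2135, 0.2094]
ee_rot: [[0.95, 0.312, 0.0], [0.312, -0.95, 0.001], [0.0, -0.001, -1.0]]
ft_force: [0.9, 0.9, 0.0]
finger_gap: 0.0
finger_force: 0.0
```

{"fn": "arm_command", "kwargs": {"plan": [[[0,0,10],[0,0,0]],[[0,0,30],[0,0,0]],[[0,0,52],[0,0,0]],[[0,0,75],[0,0,0]],[[0,0,98],[0,0,0]],[[0,0,118],[0,0,0]],[[0,0,132],[0,0,0]],[[0,0,140],[0,0,0]],[[0,0,140],[0,0,0]]]}}

```text
t: 3.37
position: [0.5496, -0.2178, 0.067]
ee_rot: [[0.952, 0.306, -0.005], [0.306, -0.952, 0.0], [-0.004, -0.002, -1.0]]
ft_force: [-0.3, 0.2, 0.1]
finger_gap: -0.0
finger_force: 0.0
```

Run:
```python
from h import *
s=snapshot("scene"); im=s["image"][:,:,::-1]
u,v=proj(s,[[.56,-.15,.1]])[0]; M=np.float32([[4,0,-4*u+350],[0,4,-4*v+300]])
cv2.imwrite("pics/s2.png",cv2.warpAffine(im,M,(700,600),flags=cv2.INTER_CUBIC))
# plan: tip centre on circle r=.132, tangential offset o behind spoke; shifts in tool axes from present pose
st=sensors.read_state(); p=st["position"]; E=np.array(st["ee_rot"]); c=np.array([.5845,-.075]); print(p)
for th in (236.6,230,224,218,212,206,200,195,193,190):
    a=np.radians(th); q=c+.132*np.array([np.cos(a),np.sin(a)])+.020*np.array([-np.sin(a),np.cos(a)])
    print(th,q.round(3),(1e3*(E.T@np.array([*(q-p[:2]),0]))).round(0))
```

```text
[ 0.55093871 -0.21753669  0.06863525]
236.6 [ 0.529 -0.196] [-15. -27.   0.]
230 [ 0.515 -0.189] [-25. -38.   0.]
224 [ 0.503 -0.181] [-34. -49.   0.]
218 [ 0.493 -0.172] [-41. -61.   0.]
212 [ 0.483 -0.162] [-47. -74.   0.]
206 [ 0.475 -0.151] [-52. -87.   0.]
200 [ 0.467 -0.139] [ -56. -100.    0.]
195 [ 0.462 -0.128] [ -57. -112.    0.]
193 [ 0.46  -0.124] [ -58. -117.    0.]
190 [ 0.458 -0.118] [ -58. -124.    0.]
```

View pics/s2.png

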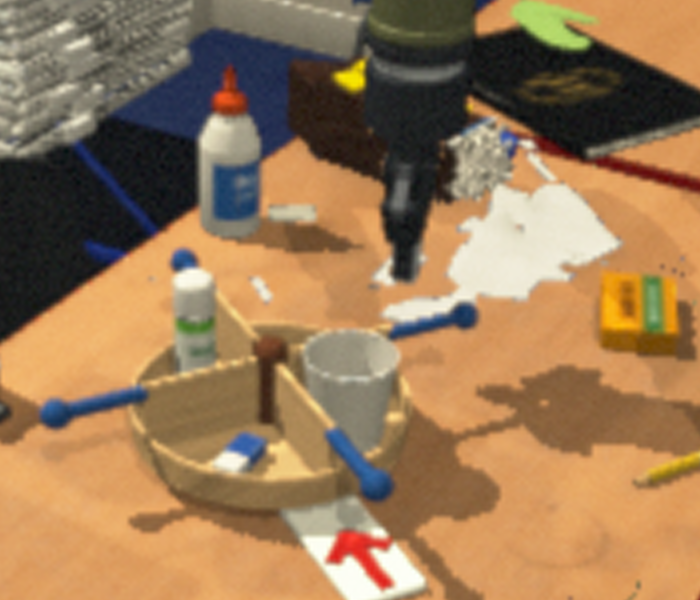

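The fingertip, at crop pixel (405,275), hangs clear on the far side of the right-hand spoke (460,315). Starting a slow push.

{"fn": "arm_command", "kwargs": {"plan": [[[-4,-7,0],[0,0,0]],[[-8,-14,0],[0,0,0]],[[-11,-20,0],[0,0,0]],[[-14,-25,0],[0,0,0]],[[-18,-30,0],[0,0,0]],[[-22,-34,0],[0,0,0]],[[-25,-38,0],[0,0,0]],[[-28,-42,0],[0,0,0]],[[-31,-46,0],[0,0,0]],[[-34,-49,0],[0,0,0]]]}}

```text
t: 4.25
position: [0.505, -0.179, 0.0697]
ee_rot: [[0.951, 0.31, -0.0], [0.31, -0.951, -0.0], [-0.0, 0.0, -1.0]]
ft_force: [-1.7, 0.8, 0.3]
finger_gap: -0.0001
finger_force: 0.0
```

Run:
```python
from h import *
s=snapshot("top"); x,n=spokes(s); print(x[:2],np.degrees(x[2]),n)
st=sensors.read_state(); print(st["position"],st["ft_force"])
```

```text
[ 0.58392193 -0.07576174] -33.342376303069905 134
[ 0.50422119 -0.1787019   0.06959952] [-1.37503688 -0.09518414 -0.64142031]
```

Run:
```python
from h import *
o=[]
for c in("top","scene"):
    s=snapshot(c); x,n=spokes(s); print(c,x[:2],np.degrees(x[2]),n)
    u,v=proj(s,[[.56,-.1,.08]])[0]; M=np.float32([[3.5,0,-3.5*u+200],[0,3.5,-3.5*v+250]])
    o.append(cv2.warpAffine(s["image"][:,:,::-1],M,(400,500),flags=cv2.INTER_CUBIC))
cv2.imwrite("pics/b3.png",np.hstack(o))
```

```text
top [ 0.58391582 -0.07572189] -33.35354573222888 134
scene [ 0.58519724 -0.07442307] -33.396168713459296 227
```

View pics/b3.png

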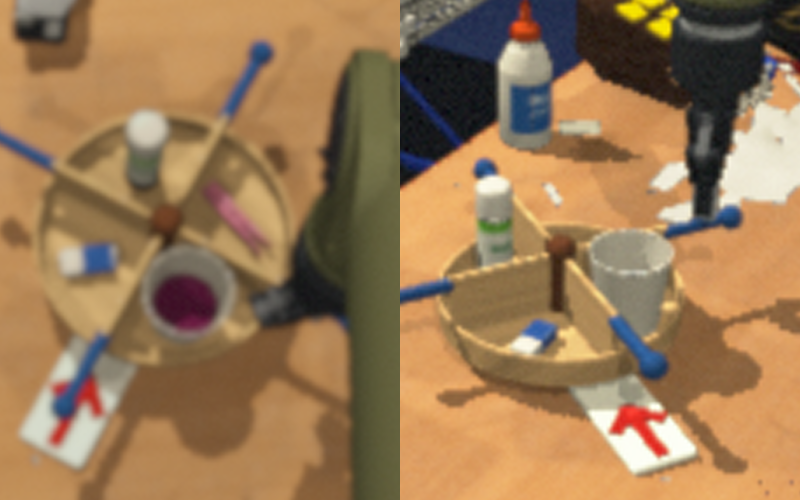

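Run:
```python
from h import *
o=[]
st=sensors.read_state(); p=st["position"]; E=np.array(st["ee_rot"]); print(st["joint_pos"],p)
for c in("top","scene"):
    s=snapshot(c)
    u,v=proj(s,[[.53,-.15,.08]])[0]; M=np.float32([[7,0,-7*u+200],[0,7,-7*v+250]])
    im=cv2.warpAffine(s["image"][:,:,::-1],M,(400,500),flags=cv2.INTER_CUBIC)
    for k,z in enumerate((.014,0,-.04)):
        q=M[:,:2]@proj(s,[p+E[:,2]*z])[0]+M[:,2]; cv2.circle(im,tuple(np.int32(q).tolist()),4,[(0,255,0),(0,255,255),(255,255,0)][k],1)
    a=np.radians(236.6)
    for r in (.104,.162):
        q=M[:,:2]@proj(s,[[.5845+r*np.cos(a),-.075+r*np.sin(a),.078]])[0]+M[:,2]; cv2.circle(im,tuple(np.int32(q).tolist()),6,(255,0,255),2)
    o.append(im)
    # depth of gripper: points near predicted finger
    D=s["range_z"]; f=210/np.tan(np.radians(s["fov_y"])/2); R=np.array(s["R"]);t=np.array(s["t"])
    vv,uu=np.mgrid[:420,:560]; n=cv2.undistortPoints(np.dstack([uu,vv]).reshape(-1,1,2).astype(float),np.array([[f,0,s["cx"]],[0,f,s["cy"]],[0,0,1]]),np.array(s["D"],float))[:,0]
    X=(np.c_[n,np.ones(len(n))]*D.reshape(-1,1)-t)@R
    dark=s["image"].reshape(-1,3).max(1)<90
    for lo,hi in((.05,.07),(.07,.09),(.09,.12),(.12,.14)):
        k=dark&(D.ravel()>0)&(X[:,2]>lo)&(X[:,2]<hi)&(np.hypot(*(X[:,:2]-p[:2]).T)<.06); print(c,lo,k.sum(),np.median(X[k],0).round(3) if k.any() else'')
cv2.imwrite("pics/b4.png",np.hstack(o))
```

```text
[ 0.68247716  0.22466261 -0.43361612  1.88505364  0.10815946  1.05442856
 -1.05107035] [ 0.50517016 -0.17937571  0.06975898]
top 0.05 8 [ 0.536 -0.139  0.056]
top 0.07 4 [ 0.496 -0.201  0.083]
top 0.09 2 [ 0.495 -0.178  0.115]
top 0.12 1 [ 0.493 -0.169  0.126]
scene 0.05 0 
scene 0.07 26 [ 0.504 -0.187  0.078]
scene 0.09 35 [ 0.502 -0.169  0.109]
scene 0.12 16 [ 0.501 -0.168  0.124]
```

View pics/b4.png

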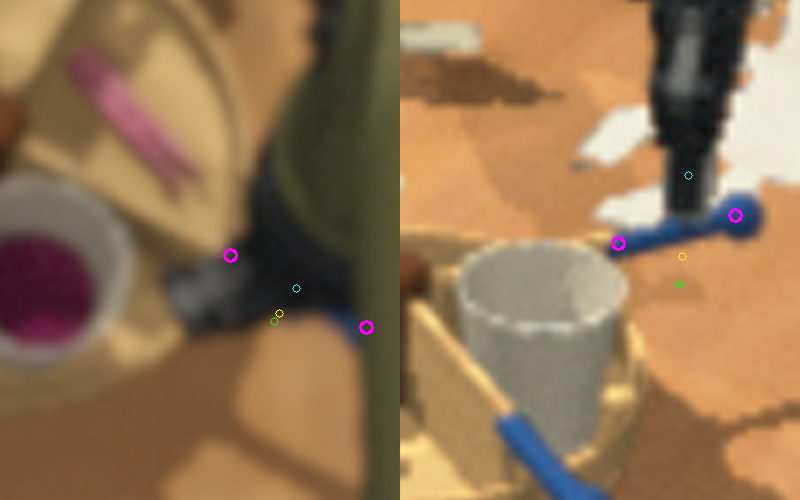

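Run:
```python
from h import *
st=sensors.read_state(); print(st["t"],st["position"],st["ft_force"],st["wrist_torque"])
for c,pts in(("top",[(185,300),(205,290),(225,290),(250,285),(270,270),(290,250),(300,150),(340,150)]),("scene",[(690,210),(690,190),(690,160),(690,120),(690,60),(690,20),(720,225)])):
    s=snapshot(c); R=np.array(s["R"]);t=np.array(s["t"]); C=-R.T@t; print(c,"cam",C.round(3))
    u0=proj(s,[[.53,-.15,.08]])[0]
    for a,b in pts:
        q=np.array([(a-(400 if c=="scene" else 0)-200)/7,(b-250)/7])+u0
        u,v=np.rint(q).astype(int); w=s["range_z"][v-1:v+2,u-1:u+2]; d=np.median(w[w>0]) if (w>0).any() else 0
        X=ground(s,[q],0)[0]; X=C+(X-C)*(d/ (R@X+t)[2]); print((a,b),(u,v),s["image"][v,u],d.round(3) if d else 0,X.round(3))
```

```text
4.5 [ 0.50555203 -0.17956778  0.06976457] [-0.1853851   0.73621543 -0.53356865] [-0.00967291  0.01497023 -0.00118254]
top cam [0.278 0.009 1.112]
(185, 300) (np.int64(331), np.int64(224)) [103 102  97] 0.951 [ 0.487 -0.126  0.187]
(205, 290) (np.int64(334), np.int64(223)) [86 83 80] 0.948 [ 0.489 -0.133  0.192]
(225, 290) (np.int64(336), np.int64(223)) [73 73 69] 0.947 [ 0.488 -0.14   0.192]
(250, 285) (np.int64(340), np.int64(222)) [32 32 32] 0.933 [ 0.486 -0.146  0.206]
(270, 270) (np.int64(343), np.int64(220)) [22 23 24] 0.907 [ 0.484 -0.148  0.233]
(290, 250) (np.int64(346), np.int64(217)) [25 25 27] 0.874 [ 0.483 -0.15   0.266]
(300, 150) (np.int64(347), np.int64(203)) [51 51 33] 0.819 [ 0.498 -0.145  0.326]
(340, 150) (np.int64(353), np.int64(203)) [60 58 36] 0.667 [ 0.456 -0.126  0.472]
scene cam [0.083 0.759 0.699]
(690, 210) (np.int64(317), np.int64(184)) [38 36 36] 1.17 [ 0.498 -0.167  0.101]
(690, 190) (np.int64(317), np.int64(182)) [26 28 31] 1.167 [ 0.5   -0.169  0.109]
(690, 160) (np.int64(317), np.int64(177)) [27 31 31] 1.156 [ 0.499 -0.166  0.125]
(690, 120) (np.int64(317), np.int64(172)) [29 29 32] 1.11 [ 0.488 -0.138  0.161]
(690, 60) (np.int64(317), np.int64(163)) [111 111 108] 1.089 [ 0.488 -0.133  0.19 ]
(690, 20) (np.int64(317), np.int64(157)) [69 71 69] 1.093 [ 0.494 -0.143  0.201]
(720, 225) (np.int64(322), np.int64(187)) [53 60 85] 1.202 [ 0.496 -0.196  0.08 ]
```

The carousel did not turn. In the scene crop the fingers end at about (690,222), which is z≈0.09 and so above the spoke top at 0.084. The real tips are about 35 mm higher than the reported TCP implies, though x and y agree. I'll back off beside the spoke, go lower and check with the camera.

{"fn": "arm_command", "kwargs": {"plan": [[[5,8,-3],[0,0,0]],[[13,20,-3],[0,0,0]],[[22,33,-3],[0,0,0]],[[30,44,0],[0,0,0]],[[34,50,4],[0,0,0]],[[35,51,11],[0,0,0]],[[35,51,19],[0,0,0]],[[35,51,26],[0,0,0]],[[35,51,30],[0,0,0]],[[35,51,30],[0,0,0]]]}}

```text
t: 5.43
position: [0.5529, -0.2162, 0.0381]
ee_rot: [[0.951, 0.31, -0.003], [0.31, -0.951, 0.001], [-0.002, -0.002, -1.0]]
ft_force: [0.1, -0.2, 0.2]
finger_gap: 0.0001
finger_force: 0.0
```

Run:
```python
from h import *
st=sensors.read_state(); p=st["position"]; E=np.array(st["ee_rot"]); print(p,st["ft_force"])
s=snapshot("scene"); x,n=spokes(s); print(np.degrees(x[2]))
u,v=proj(s,[[.53,-.18,.08]])[0]; M=np.float32([[7,0,-7*u+250],[0,7,-7*v+250]])
im=cv2.warpAffine(s["image"][:,:,::-1],M,(500,500),flags=cv2.INTER_CUBIC)
for z,col in((.014,(0,255,0)),(0,(0,255,255)),(-.04,(255,255,0))):
    q=M[:,:2]@proj(s,[p+E[:,2]*z])[0]+M[:,2]; cv2.circle(im,tuple(np.int32(q).tolist()),4,col,1)
cv2.imwrite("pics/s5.png",im)
```

```text
[ 0.5529337  -0.21617353  0.0380958 ] [ 0.117995   -0.16362622  0.18077477]
-33.58116125394799
```

View pics/s5.png

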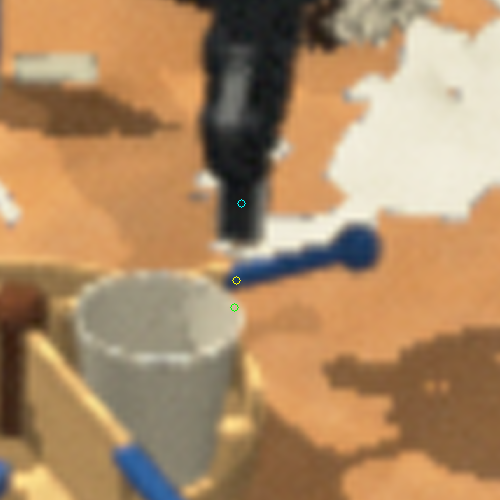

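The tip is now at crop pixel (240,243), so its real z is about 0.056, below the spoke's centre line and beside it. Pushing again at this height.

{"fn": "arm_command", "kwargs": {"plan": [[[-4,-7,0],[0,0,0]],[[-8,-14,0],[0,0,0]],[[-11,-20,0],[0,0,0]],[[-14,-25,0],[0,0,0]],[[-18,-30,0],[0,0,0]],[[-22,-34,0],[0,0,0]],[[-25,-38,0],[0,0,0]],[[-28,-42,0],[0,0,0]],[[-31,-46,0],[0,0,0]],[[-34,-49,0],[0,0,0]]]}}

```text
t: 6.32
position: [0.5067, -0.1806, 0.0398]
ee_rot: [[0.951, 0.31, 0.0], [0.31, -0.951, -0.0], [0.0, 0.0, -1.0]]
ft_force: [0.8, 0.1, -0.5]
finger_gap: -0.0001
finger_force: 0.5
```

Run:
```python
from h import *
s=snapshot("scene"); x,n=spokes(s); print(x[:2],np.degrees(x[2]),n)
st=sensors.read_state(); p=st["position"]; E=np.array(st["ee_rot"]); print(p,st["ft_force"])
q=p[:2]-[.5845,-.075]; print(np.hypot(*q),np.degrees(np.arctan2(q[1],q[0]))%360)
c=np.array([.5845,-.075])
for th in (222,218,214,210,206,202,198,194,190):
    a=np.radians(th); q=c+.132*np.array([np.cos(a),np.sin(a)])+.020*np.array([-np.sin(a),np.cos(a)])
    print(th,(1e3*(E.T@np.array([*(q-p[:2]),0]))).round(0))
```

```text
[ 0.58541534 -0.07463848] -45.16743559288794 237
[ 0.5057001  -0.18032685  0.03960379] [-0.74367123  0.08592477 -0.45806394]
0.13154150989644256 233.1981356120583
222 [-5. -4.  0.]
218 [-10. -12.   0.]
214 [-14. -20.   0.]
210 [-17. -29.   0.]
206 [-20. -38.   0.]
202 [-23. -47.   0.]
198 [-24. -56.   0.]
194 [-26. -65.   0.]
190 [-26. -74.   0.]
```

{"fn": "arm_command", "kwargs": {"plan": [[[-3,-2,0],[0,0,0]],[[-6,-6,0],[0,0,0]],[[-9,-11,0],[0,0,0]],[[-12,-16,0],[0,0,0]],[[-14,-21,0],[0,0,0]],[[-16,-26,0],[0,0,0]],[[-18,-32,0],[0,0,0]],[[-20,-38,0],[0,0,0]],[[-22,-43,0],[0,0,0]],[[-23,-47,0],[0,0,0]]]}}

```text
t: 7.2
position: [0.4699, -0.1428, 0.0397]
ee_rot: [[0.951, 0.31, -0.0], [0.31, -0.951, -0.0], [-0.0, 0.0, -1.0]]
ft_force: [0.8, 0.1, -0.2]
finger_gap: -0.0
finger_force: 0.5
```

Run:
```python
from h import *
for c in("scene","top"):
    s,o=look(c,["paint_pot"]); x,n=spokes(s); print(x[:2],np.degrees(x[2]),n)
    for k,m,a,P in white_red(s): print(k,m,np.degrees(np.arctan2(*(m-[.5845,-.075])[::-1]))%360)
    q=np.array(o["paint_pot"][0][0][:2])-[.5845,-.075]; print("pot",np.hypot(*q),np.degrees(np.arctan2(q[1],q[0]))%360)
st=sensors.read_state(); p=st["position"]; E=np.array(st["ee_rot"]); print(p,st["ft_force"])
c=np.array([.5845,-.075])
for th in (202,198,196,194,192,190):
    a=np.radians(th); q=c+.132*np.array([np.cos(a),np.sin(a)])+.020*np.array([-np.sin(a),np.cos(a)])
    print(th,(1e3*(E.T@np.array([*(q-p[:2]),0]))).round(0))
```

```text
scene paint_pot [([0.53, -0.0491, 0.0363], 0.78)]
[0.56668464 0.04223425] -33.00120742853358 227
92 [0.46184463 0.00399208] 147.2177972913698
243 [0.44846257 0.01831555] 145.55163235467543
pot 0.06034119654100339 154.5815607767885
top paint_pot [([0.5264, -0.0523, 0.0359], 0.67)]
[ 0.72500408 -0.03638436] -24.333795091424285 122
100 [0.46393122 0.00327565] 147.00756451991913
325 [0.44756123 0.0110804 ] 147.84632470199406
pot 0.06237707912366532 158.65913017742466
[ 0.47012672 -0.14328826  0.03959832] [-0.49481001 -0.19473904  0.85797377]
202 [-0. -0.  0.]
198 [ -2. -10.   0.]
196 [ -3. -14.   0.]
194 [ -3. -19.   0.]
192 [ -3. -24.   0.]
190 [ -4. -28.   0.]
```

{"fn": "arm_command", "kwargs": {"plan": [[[-1,-5,0],[0,0,0]],[[-2,-10,0],[0,0,0]],[[-3,-14,0],[0,0,0]],[[-3,-18,0],[0,0,0]],[[-3,-20,0],[0,0,0]],[[-3,-22,0],[0,0,0]],[[-3,-22,0],[0,0,0]],[[-3,-22,0],[0,0,0]]]}}

```text
t: 8.07
position: [0.4605, -0.1231, 0.0396]
ee_rot: [[0.951, 0.31, -0.001], [0.31, -0.951, 0.0], [-0.001, -0.0, -1.0]]
ft_force: [-0.3, -0.1, 0.1]
finger_gap: 0.0001
finger_force: 0.0
```

{"fn": "arm_command", "kwargs": {"plan": [[[2,5,0],[0,0,0]],[[2,14,0],[0,0,0]],[[2,25,0],[0,0,0]],[[2,35,0],[0,0,0]],[[2,40,-4],[0,0,0]],[[2,40,-15],[0,0,0]],[[2,40,-35],[0,0,0]],[[2,40,-60],[0,0,0]],[[2,40,-90],[0,0,0]],[[2,40,-110],[0,0,0]]]}}

```text
t: 8.9
position: [0.4761, -0.1607, 0.1532]
ee_rot: [[0.951, 0.31, 0.003], [0.31, -0.951, -0.001], [0.002, 0.002, -1.0]]
ft_force: [0.4, 0.6, -0.3]
finger_gap: -0.0001
finger_force: 0.0
```

```bash
sed -i 's/np.radians(-30)\]/np.radians(i)]/; s/def spokes(s)/def spokes(s,i=-30)/' h.py
python3 - <<'E'
from h import *
for c in("scene","top"):
    s,o=look(c,["paint_pot"]); x,n=spokes(s,-75); print(x[:2],np.degrees(x[2]),n)
    for k,m,a,P in white_red(s): print(k,m,np.degrees(np.arctan2(*(m-[.5845,-.075])[::-1]))%360)
    q=np.array(o["paint_pot"][0][0][:2])-[.5845,-.075]; print("pot",np.hypot(*q),np.degrees(np.arctan2(q[1],q[0]))%360)
    if c=="scene":
        u,v=proj(s,[[.56,-.07,.05]])[0]; M=np.float32([[5,0,-5*u+300],[0,5,-5*v+250]])
        cv2.imwrite("pics/s6.png",cv2.warpAffine(s["image"][:,:,::-1],M,(600,500),flags=cv2.INTER_CUBIC))
E
```

```text
scene paint_pot [([0.5328, -0.0363, 0.0317], 0.73)]
[ 0.58533801 -0.07564471] -77.42645763446376 238
94 [0.46148599 0.00367906] 147.39725046529526
246 [0.44912875 0.01805321] 145.49565239321208
pot 0.06458002787240028 143.18333471373546
top paint_pot [([0.5325, -0.0453, 0.0336], 0.64)]
[ 0.58382717 -0.07553311] -77.40885435330026 162
93 [0.46332317 0.00268908] 147.33519039281327
342 [0.44948437 0.01106858] 147.4836606564253
pot 0.05988397114420523 150.26698609715342
```

View pics/s6.png

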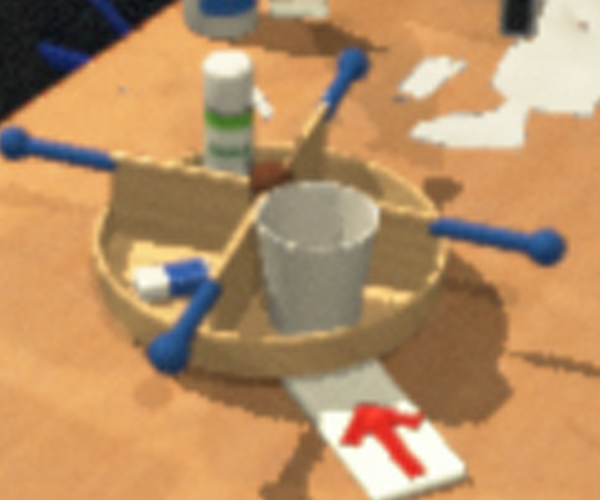

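The pot, at crop pixel (315,260), stands in line with the arrow at (385,440). The compartment bisector is at 147.6° and the arrow at 147.4°. The spokes are clear and the hand is away, so I'm handing in.

```bash
python3 -c "
from h import *
print(env.hand_in())"
```

```text
the job is handed in; nothing more can be done
None
```

The white paint pot now stands in line with the red arrow: its compartment's centre line measures 147.6° against the arrow's 147.4°. The hand is clear and the job is handed in; no verdict came back.

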